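# Park the funnel and stopper the sample bottle

### The arm

A 7-joint arm with a two-finger parallel gripper is mounted at the origin on the work surface. World frame = base frame: x ahead of the robot, y to its left, z up, the work surface at z = 0. Lengths are in mm, angles in rad, forces in N, time in s.
With the tool pointing down it reaches from about 400 to 875 mm from the base axis. Payload 4.4 kg.
Tool frame: the origin (TCP) lies midway between the tips of the shut fingers; the grasp point (between the pads) lies 19 mm behind it; z points along the fingers, y is the line along which they close (so a half turn about z gives the same grasp; the last joint's range is limited). The gripper opens to 85 mm and grips with 20 to 120 N. Pads are 22 mm wide; open, the fingers measure 114 mm over their backs; the gripper's body (76 mm by 85 mm) begins 54 mm behind the grasp point. The pads swing forward as they close: fully open they stand 13 mm farther back than shut.
Start: joints at [1.123, 0.628, 0.038, 1.517, -0.027, 0.996, -0.02], TCP at [242.213, -603.201, 231.313] pointing down, gripper open.
Joint ranges: [-3.06, 3.06], [-0.37, 2.12], [-1.25, 1.32], [0.18, 2.47], [-1.1, 4.24], [0.23, 1.98], [-2.94, 2.94]. Speed limits (rad/s): [2.57, 2.57, 3.14, 3.14, 3.14, 3.14, 3.14].

### API

Orientations are given as [roll, pitch, yaw] about the fixed x, y, z axes, in that order (R = Rz(yaw) Ry(pitch) Rx(roll)).
In Python, from cell import ctrl gives the robot as it stands.
- The arm moves only by the shell command python3 -m crank 'ROWS' [OPENING]. ROWS is JSON, a list that holds one entry, the list of rows, each a list of 4 numbers: the shift along the tool's x, y, z normalised to -1 to 1, where 1 is 2.5 cm, then the turn about the tool's z normalised to -1 to 1, where 1 is 0.08 rad. In form: [[[dx, dy, dz, turn], ...]]. A call has 1 to 12 rows; each row shifts and turns the commanded pose from where the row before left it, along the tool's axes as they then stand; what a row does not reach is not made up. A row lasts 1/12 s, in which the tool goes at most 41.7 mm and 7.16 degrees, less where a joint would pass 70% of its speed; a pose out of reach is approached as far as the arm can. A call with a number of a shift or a turn outside -1 to 1 is refused whole. A call with a gripper value outside its range is refused whole. OPENING is the closure, from -1 (fully open) to 1 (shut), set as the call begins (- or left out, the last holds). The fingers move at their own pace and stop on an object; the grip force is fixed at half the most. Time passes only in rows, so rows that do not move let the fingers close. It gives the time, the measured TCP pose, the force, the opening and the grip force at its end, in the units of the state.
- ctrl.read_state(): the state, without advancing time (a new reading comes with each control period).
- ctrl.get_image(name): name is "scene" or "top" or "wrist"; returns a dict with "img" (384x512x3 uint8, red, green, blue), "intrinsics" (3x3 intrinsics, pixels), "dist" ([k1, k2, p1, p2, k3] as OpenCV has them; the pictures are not rectified), "extrinsics" (4x4, takes a point from camera to world coordinates). Camera axes: x right, y up, looking along -z (the intrinsics and any distortion apply to the point x, -y, -z); pixel columns grow to the right and rows downward; lengths in mm; the calibration is good to about 2 mm. A picture is of the moment at which its call begins. There is no depth.
- ctrl.finish_job(): hands the job in; it is judged then, once.
Trained networks look in the newest picture that a camera, given by its name, has taken for a name from the list of things; names that differ only in an ending like _2 or _b are one class to them, and where a whole thing is asked for, a point or a joint stands for the part that bears it (a point fixed in the world has none). Each returns a list of dicts, best first, with "confidence" (0 to 1); they miss things now and then, are a little off and sometimes report something else, mostly with a low value. They report only what shows in the picture. A call takes as long as a camera call. They do not tell look-alikes from the thing itself.
- ctrl.find_in(camera, target): "position" ([row, column] in pixels, amid what is visible of it).
- ctrl.trace(camera, target): "mask" (384x512 bool, what is visible of it) and "position" ([row, column] in pixels, amid what is visible of it).
- ctrl.place_of(camera, target): "position" ([row, column] in pixels: a listed point, or the origin of a listed thing).
The state is a dict: "clock": time; "qpos": joint angles; "qd": joint speeds; "tau": joint torques, N m; "eef_pos": TCP position; "tool_rot": TCP orientation; "force": force on the tool from outside, world axes, zero at the start; "torque": the same for the moment, N m; "width": finger opening in mm; "gripper_force": force on a finger pad.
Only numpy, scipy, OpenCV 4.12 (cv2) and the standard library are available. Lean on these libraries where they do the work, as an engineer would, in place of code of your own. Each camera call takes 0.05 s, during which the arm holds its last target. There are 200 camera calls.

### The job

Filling is finished: lift the funnel out of the bottle's neck and set it down in the hole of the funnel stand. Then close the bottle with the one of the two stoppers that fits its neck, lowering it fully home before you let go of it. Keep the bottle standing upright on the bench, and leave the other stopper and the other things on the bench where they are.

Things in the scene. Friction and masses are not known exactly. Their poses are not given: they have to be found in the camera images.
- bottle: white plastic wide-neck bottle standing loose on the bench, 90 mm in diameter and 140 mm tall, about 0.6 kg; sloping shoulder from 70 to 92 mm height, then a straight neck 47 mm outside and 38 mm inside. Origin at the centre of its underside, z up.
- bottle_mouth (a point): centre of the bottle's mouth, at the level of its top rim (140 mm above its underside); the round bore below it is 38 mm wide and 48 mm deep.
- funnel: white porcelain funnel, 0.12 kg, at first standing in the bottle's neck. Origin on its axis at the underside of its flange (54 mm wide, 5 mm thick), which rests on the bottle's rim or the stand; z up. Below: a stem 42 mm long, 26 mm wide at the flange, 20 at the tip. Above: a bowl flaring out, then an upright round wall 56 mm in diameter from 20 to 60 mm above the origin: grip it from outside.
- funnel_stand: low aluminium stand fixed to the bench: a 110 x 110 mm top plate, 12 mm thick, on four posts, top at 70 mm, with one round hole in the middle. Origin at the centre of its underside, z up.
- stand_hole (a point): centre of the funnel stand's hole at the level of the plate's top face (70 mm above the bench); hole 36 mm wide, right through, with 50 mm of free depth under the plate.
- stopper_block: white plastic block fixed to the bench, 80 mm (its x) by 160 mm (its y), 42 mm tall, with 48 mm holes at y = -40 and +40 mm, each holding a stopper; either stopper may be in either hole. Origin at the centre of its underside, z up. Gripping across the block's x keeps the fingers clear of the other stopper.
- small_stopper: dark rubber stopper, 0.08 kg, the smaller one, which fits the bottle. Origin on its axis at the underside of its flange (55 mm wide, 6 mm thick), which rests on the block or the bottle's rim; z up. Below: a tapered plug 30 mm long, 34 mm wide at the flange, 26 mm at the tip. Above: a round grip head 36 mm in diameter from 6 to 46 mm above the origin.
- large_stopper: dark rubber stopper of the same form, the larger one, too big for the bottle: plug 45 mm tapering to 38 mm, 30 mm long, flange 64 mm, grip head 50 mm in diameter from 6 to 46 mm above the origin. Origin at the underside of its flange, z up. To be left in the block.
- capped_bottle: white plastic bottle with a cap and paper label, 72 mm in diameter, 150 mm tall, bystander. Origin at the centre of its underside.
- jar: amber glass jar with a black lid, 66 mm wide, 85 mm tall, bystander. Origin at the centre of its underside.
- tip_box: blue and grey plastic box, 88 x 123 mm, 62 mm tall, bystander. Origin at the centre of its underside.
There are look-alikes about, which are no part of the job. What is shaped like the funnel but purple or red is not meant. What is shaped like the small_stopper but blue is not meant.

How it is judged (in metres and radians):
On the way, in this order (a step that is already met when the one before it is completed fails the run):
1. the funnel stands in the hole of the funnel stand, let go of (z of funnel in the frame of stand_hole between -0.003 and 0.003 m and horizontal distance between funnel and stand_hole below 0.008 m and angle between funnel's own z axis and vertical below 0.08 rad and contact force between the fingers and funnel below 0.2 N), for 0.2 s.
2. the smaller stopper is fully home in the bottle's neck while the fingers still hold or press it (z of small_stopper in the frame of bottle_mouth between -0.003 and 0.003 m and horizontal distance between small_stopper and bottle_mouth below 0.005 m and angle between the z axis of small_stopper and the z axis of bottle, either way round below 0.08 rad and contact force between the fingers and small_stopper above 1 N), for 0.1 s.
At the end, for the whole second after the job is handed in: Bottle upright on the bench (0.06 rad); smaller stopper home in it: flange within 3 mm of the rim, centred to 5 mm, in line to 0.08 rad. Funnel upright (0.08 rad) in the stand: flange within 3 mm of the plate, centred to 8 mm. All let go of and at rest (all of step 1 and z of small_stopper in the frame of bottle_mouth between -0.003 and 0.003 m and horizontal distance between small_stopper and bottle_mouth below 0.005 m and angle between the z axis of small_stopper and the z axis of bottle, either way round below 0.08 rad and angle between bottle's own z axis and vertical below 0.06 rad and height (world z) of bottle below 0.005 m and linear speed of each of funnel, small_stopper, bottle below 0.02 m/s and contact force between the fingers and small_stopper below 0.2 N); the robot touches nothing.
It fails at once if the bottle is tipped by more than 0.3 rad (angle between bottle's own z axis and vertical above 0.3 rad).
It fails at once if the bottle is lifted off the bench by more than 20 mm (height (world z) of bottle above 0.02 m).
It fails at once if the larger stopper, the capped bottle, the jar or the tip box is moved by more than 25 mm (distance of any of large_stopper, capped_bottle, jar, tip_box from where it was at the start of the episode above 0.025 m).
It also fails if it takes over 64 s, if anything falls off the work surface, if the arm or the gripper's body presses on something with over 40 N, if the wrist force passes 120 N, or if a joint passes its speed limit or range.

## Working session

There is one attempt and no reset: what is moved stays moved. The work goes in short steps, Python scripts to look and compute and a shell command to move; the robot and the scene stay as the last step left them, time stands still between calls to the robot, and variables do not carry over. Pictures are saved under pics/ and viewed, at most 14 in all, crops included, and the job is handed in when it is done.

```bash
mkdir -p pics; ls
cat > h.py <<'E'
import numpy as np, cv2
from cell import ctrl
def cast(im, pix, z):
    """pixel [row,col] -> world point on plane z"""
    K=np.array(im["intrinsics"]);d=np.array(im["dist"]);T=np.array(im["extrinsics"])
    u=cv2.undistortPoints(np.array([[[pix[1],pix[0]]]],float),K,d)[0,0]
    r=T[:3,:3]@np.array([u[0],-u[1],-1.]);o=T[:3,3]
    return o+r*(z-o[2])/r[2]
def proj(im,p):
    K=np.array(im["intrinsics"]);d=np.array(im["dist"]);T=np.array(im["extrinsics"])
    c=T[:3,:3].T@(np.array(p,float)-T[:3,3])
    q=cv2.projectPoints(np.array([[c[0],-c[1],-c[2]]]),np.zeros(3),np.zeros(3),K,d)[0][0,0]
    return q[::-1]
E
python3 - <<'E'
from h import *
Z=dict(bottle=0,bottle_mouth=140,funnel=140,funnel_stand=0,stand_hole=70,stopper_block=0,small_stopper=42,large_stopper=42,capped_bottle=0,jar=0,tip_box=0)
ims=[]
for c in("scene","top"):
    im=ctrl.get_image(c); ims.append(im["img"])
    print(c,np.round(np.array(im["extrinsics"])[:3,3]))
    for n,z in Z.items():
        print(n,[(round(r["confidence"],2),np.round(r["position"]).tolist(),np.round(cast(im,r["position"],z)[:2]).tolist()) for r in ctrl.place_of(c,n)[:4]])
for n,i in zip("st",ims): cv2.imwrite(f"pics/{n}1.png",cv2.cvtColor(i,cv2.COLOR_RGB2BGR))
s=ctrl.read_state();print(s["clock"],s["eef_pos"],s["tool_rot"],s["width"])
E
```

```text
pics
scene [1044. -181.  975.]
bottle [(0.8, [230.0, 234.0], [585.0, -50.0]), (0.74, [204.0, 233.0], [512.0, -29.0]), (0.44, [171.0, 194.0], [373.0, -94.0]), (0.36, [256.0, 335.0], [741.0, 159.0])]
bottle_mouth [(0.77, [202.0, 234.0], [585.0, -45.0])]
funnel [(0.94, [195.0, 283.0], [607.0, 66.0]), (0.84, [184.0, 218.0], [526.0, -65.0]), (0.8, [204.0, 237.0], [590.0, -41.0])]
funnel_stand [(0.8, [241.0, 148.0], [537.0, -264.0])]
stand_hole [(0.76, [229.0, 145.0], [541.0, -258.0])]
stopper_block [(0.85, [178.0, 324.0], [523.0, 235.0])]
small_stopper [(0.79, [134.0, 328.0], [415.0, 294.0]), (0.56, [158.0, 339.0], [503.0, 283.0])]
large_stopper [(0.75, [168.0, 315.0], [508.0, 207.0])]
capped_bottle [(0.66, [257.0, 335.0], [743.0, 158.0])]
jar [(0.61, [168.0, 195.0], [367.0, -89.0]), (0.29, [230.0, 237.0], [589.0, -44.0])]
tip_box [(0.9, [304.0, 210.0], [744.0, -168.0])]
top [ 465.    8. 1138.]
bottle [(0.9, [188.0, 272.0], [583.0, -49.0])]
bottle_mouth [(0.91, [182.0, 274.0], [584.0, -47.0])]
funnel [(0.91, [227.0, 272.0], [469.0, -42.0]), (0.9, [202.0, 223.0], [533.0, 81.0]), (0.66, [184.0, 271.0], [580.0, -42.0])]
funnel_stand [(0.6, [213.0, 168.0], [510.0, 251.0]), (0.55, [206.0, 342.0], [531.0, -252.0])]
stand_hole [(0.74, [217.0, 149.0], [494.0, 288.0]), (0.72, [207.0, 346.0], [526.0, -248.0])]
stopper_block [(0.76, [211.0, 168.0], [515.0, 252.0])]
small_stopper [(0.68, [252.0, 148.0], [399.0, 296.0]), (0.59, [214.0, 153.0], [505.0, 286.0])]
large_stopper [(0.83, [209.0, 183.0], [518.0, 201.0])]
capped_bottle [(0.64, [137.0, 199.0], [734.0, 166.0])]
jar [(0.67, [264.0, 286.0], [365.0, -91.0])]
tip_box [(0.91, [135.0, 312.0], [742.0, -170.0])]
1.2 [ 242.2282545  -603.20036391  231.30200553] [ 3.14158621e+00 -4.88271545e-05  3.81803123e-01] 85.41433285866061
```

View pics/s1.png

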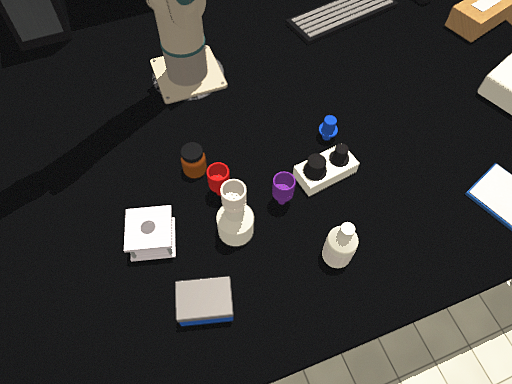

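View pics/t1.png

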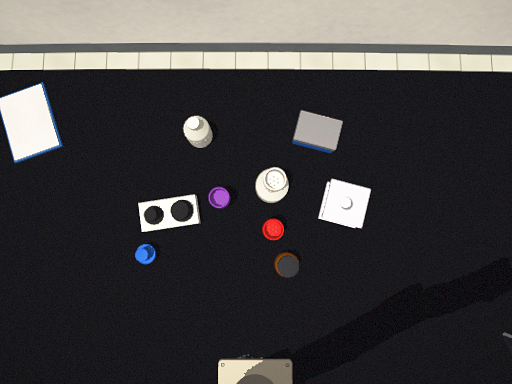

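Candidates (top picture): 
- **Funnel:** white in the bottle (182,274), purple (198,219), red (229,273). I choose the white one.
- **Small stopper:** dark small (214,153), dark large (210,182), blue (254,145). I choose the dark small one.

I'll check these choices in a crop, turn the tool to yaw π/2 so that tool x = world y and tool y = world x, and move towards the stand.

```bash
python3 - <<'E'
import cv2,numpy as np
t=cv2.imread("pics/t1.png"); 
c=cv2.resize(t[150:275,125:385],None,fx=3,fy=3,interpolation=cv2.INTER_CUBIC)
cv2.imwrite("pics/c1.png",c)
E
python3 -m crank '[[[0,0,0,-1],[0,0,0,-1],[0,0,0,-1],[0,0,0,-1],[0,0,0,-1],[0,0,0,-1],[0,0,0,-1],[0,0,0,-1],[0,0,0,-1],[0,0,0,-1],[0,0,0,-1],[0,0,0,-1]]]' -1
python3 -m crank '[[[0,0,0,-1],[0,0,0,-1],[0,0,0,-0.86],[1,1,-1,0],[1,1,-1,0],[1,1,-1,0],[1,1,0,0],[1,1,0,0],[1,1,0,0],[1,1,0,0],[1,1,0,0],[1,1,0,0]]]'
python3 -m crank '[[[1,1,0,0],[1,0,0,0],[1,0,0,0],[1,0,0,0],[0,0,0,0],[0,0,0,0]]]'
```

```text
clock: 2.2
eef_pos: [242.1, -603.2, 231.3]
tool_rot: [-3.142, 0.0, 1.346]
force: [-0.4, 0.0, -0.1]
width: 85.1
gripper_force: 0.0
clock: 3.2
eef_pos: [465.4, -379.8, 303.7]
tool_rot: [3.141, 0.0, 1.57]
force: [0.7, -0.8, 0.2]
width: 85.4
gripper_force: 0.0
clock: 3.7
eef_pos: [489.9, -279.6, 303.9]
tool_rot: [3.141, 0.0, 1.574]
force: [0.2, 0.5, -0.7]
width: 85.3
gripper_force: 0.0
```

View pics/c1.png

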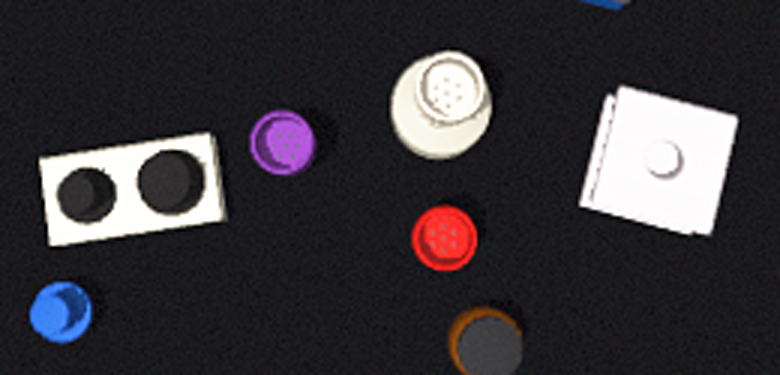

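The crop shows the white funnel in the bottle (450,90 in the crop), the dark small stopper in the block's left hole (87,195) and the dark large one at (171,182). The stand hole is at (665,159), which is (203,346.7) in the full image. Next I take a wrist look over the stand.

Run:
```python
from h import *
im=ctrl.get_image("wrist"); T=np.array(im["extrinsics"]);print(np.round(T[:3],2))
cv2.imwrite("pics/w1.png",cv2.cvtColor(im["img"],cv2.COLOR_RGB2BGR))
for n,z in dict(stand_hole=70,bottle_mouth=140,funnel=140,funnel_stand=0).items():
    print(n,[(round(r["confidence"],2),np.round(r["position"]).tolist(),np.round(cast(im,r["position"],z)[:2],1).tolist()) for r in ctrl.place_of("wrist",n)[:4]])
print(proj(im,[533,-253,70]))
t=ctrl.get_image("top");print(cast(t,[203,346.7],70))
for n in("bottle","funnel"):
  for r in ctrl.trace("top",n)[:3]:print(n,r["confidence"],r["position"])
s=ctrl.get_image("scene");print(cast(s,[228,147.5],70))
```

```text
[[ 1.0000e+00 -0.0000e+00 -0.0000e+00  4.8930e+02]
 [ 0.0000e+00  9.6000e-01  2.7000e-01 -2.1210e+02]
 [-0.0000e+00 -2.7000e-01  9.6000e-01  4.4598e+02]]
stand_hole [(0.75, [141.0, 291.0], [534.9, -249.5])]
bottle_mouth []
funnel []
funnel_stand [(0.95, [135.0, 288.0], [537.5, -247.1])]
[143.73457878 289.85166433]
[ 535.76034747 -250.91410012   70.        ]
bottle 0.76 [191.9, 267.1]
funnel 0.92 [197.2, 221.4]
funnel 0.83 [180.4, 274.2]
funnel 0.74 [231.7, 273.8]
[ 539.64926953 -251.4310627    70.        ]
```

View pics/w1.png

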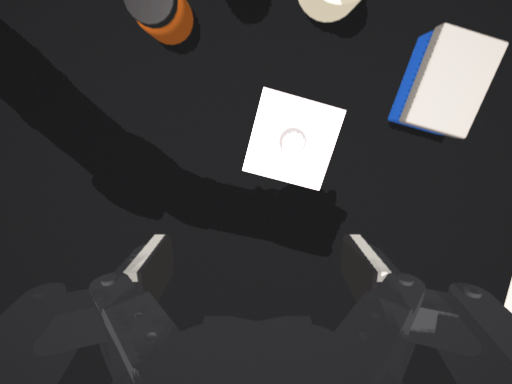

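The wrist image shows the stand plate with its centre and hole at about (141,292). I'll refine that by thresholding, then move over to the bottle. The wrist camera sits about 67 mm ahead in +y and is tilted, so objects show best when they are 30–100 mm ahead of the TCP.

```bash
python3 - <<'E'
from h import *
i=cv2.imread("pics/w1.png",0)
im=ctrl.get_image("wrist")
n,l,st,ce=cv2.connectedComponentsWithStats((i>150).astype(np.uint8))
k=l[150,270]; c=cv2.findContours((l==k).astype(np.uint8),0,2)[0][0]
q=cv2.approxPolyDP(cv2.convexHull(c),8,True)[:,0]
P=np.array([cast(im,[p[1],p[0]],70) for p in q]);print(np.round(P,1),P.mean(0))
E
python3 -m crank '[[[1,1,0,0],[1,1,0,0],[1,1,0,0],[1,0.76,0,0],[1,0,0,0],[1,0,0,0],[0,0,0,0],[0,0,0,0]]]'
python3 - <<'E'
from h import *
im=ctrl.get_image("wrist")
cv2.imwrite("pics/w2.png",cv2.cvtColor(im["img"],cv2.COLOR_RGB2BGR))
for n,z in dict(bottle_mouth=140,funnel=140,bottle=0).items():
    print(n,[(round(r["confidence"],2),np.round(r["position"]).tolist(),np.round(cast(im,r["position"],z)[:2],1).tolist()) for r in ctrl.place_of("wrist",n)[:4]])
E
```

```text
[[ 496.5 -184.5   70. ]
 [ 602.8 -212.3   70. ]
 [ 574.4 -318.4   70. ]
 [ 468.6 -290.3   70. ]] [ 535.58847524 -251.38961157   70.        ]
clock: 4.87
eef_pos: [583.8, -129.2, 303.6]
tool_rot: [3.141, -0.0, 1.574]
force: [0.3, -0.7, -1.0]
width: 85.7
gripper_force: 0.0
bottle_mouth [(0.56, [95.0, 258.0], [584.7, -45.5]), (0.32, [187.0, 352.0], [689.9, -142.9]), (0.31, [128.0, 118.0], [436.2, -78.6])]
funnel [(0.73, [98.0, 257.0], [582.9, -47.8]), (0.59, [102.0, 170.0], [493.8, -52.5])]
bottle [(0.26, [226.0, 229.0], [536.0, -249.5])]
```

View pics/w2.png

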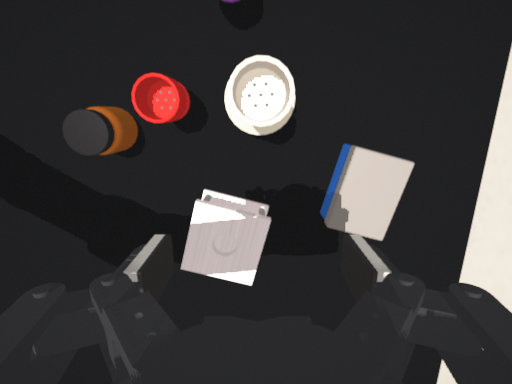

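The wrist image shows the white funnel rim centred at about (92,261), red at (100,160), and the stand hole at (242,225). Three views agree on a bottle axis near (584.5, -46), and the hole is at (535.6, -251.3). Now I move over the funnel, descend and grip.

```bash
python3 -m crank '[[[1,0.03,0,0],[1,0,0,0],[1,0,0,0],[0.33,0,0,0],[0,0,0.5,0],[0,0,1,0],[0,0,1,0],[0,0,1,0],[0,0,1,0],[0,0,0.75,0],[0,0,0.49,0],[0,0,0,0]]]'
python3 - <<'E'
from h import *
im=ctrl.get_image("wrist")
cv2.imwrite("pics/w3.png",cv2.cvtColor(im["img"],cv2.COLOR_RGB2BGR));
E
```

```text
clock: 6.07
eef_pos: [582.3, -49.9, 157.1]
tool_rot: [-3.136, 0.001, 1.569]
force: [-0.1, 0.1, 0.3]
width: 85.3
gripper_force: 0.0
```

View pics/w3.png

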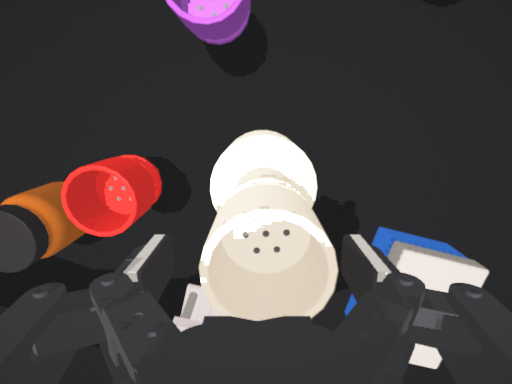

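Run:
```python
from h import *
s=ctrl.read_state();print(s["eef_pos"],s["tool_rot"])
im=ctrl.get_image("wrist")
a=cast(im,[268,200],200);b=cast(im,[268,338],200);c=cast(im,[208,269],200);d=cast(im,[321,269],200)
print(a,b,(a+b)/2,c,d,(c+d)/2, proj(im,[s["eef_pos"][0],s["eef_pos"][1],184]))
```

```text
[583.34905992 -49.57551788 158.72145655] [-3.13864463e+00  7.04343130e-04  1.56873600e+00]
[560.32216319 -42.49579553 200.        ] [615.65194562 -42.48395449 200.        ] [587.9870544  -42.48987501 200.        ] [587.76970853 -17.06309726 200.        ] [588.25807031 -67.82361655 200.        ] [588.01388942 -42.44335691 200.        ] [263.13358437 257.44834192]
```

```bash
python3 -m crank '[[[0.25,0.16,0,0],[0,0,0,0],[0,0,0,0]]]'
python3 -m crank '[[[0,0,0,0],[0,0,0,0],[0,0,0,0],[0,0,0,0],[0,0,0,0],[0,0,0,0],[0,0,0,0],[0,0,0,0]]]' 1
python3 -m crank '[[[0,0,-0.3,0],[0,0,-0.4,0],[0,0,-0.5,0],[0,0,-0.5,0],[0,0,-0.5,0],[0,0,-0.5,0],[0,0,0,0]]]'
python3 - <<'E'
from h import *
im=ctrl.get_image("scene")
cv2.imwrite("pics/s2.png",cv2.resize(cv2.cvtColor(im["img"],cv2.COLOR_RGB2BGR)[120:280,120:320],None,fx=3,fy=3));
E
```

```text
clock: 6.42
eef_pos: [589.4, -40.9, 161.2]
tool_rot: [3.139, -0.0, 1.571]
force: [-0.4, -0.3, 0.6]
width: 85.1
gripper_force: 0.0
clock: 7.08
eef_pos: [588.5, -41.7, 160.7]
tool_rot: [3.141, 0.0, 1.571]
force: [-1.1, 0.4, 5.6]
width: 53.8
gripper_force: 70.5
clock: 7.67
eef_pos: [590.0, -41.5, 230.5]
tool_rot: [3.136, 0.0, 1.57]
force: [1.1, -0.2, -0.7]
width: 54.1
gripper_force: 70.2
```

View pics/s2.png

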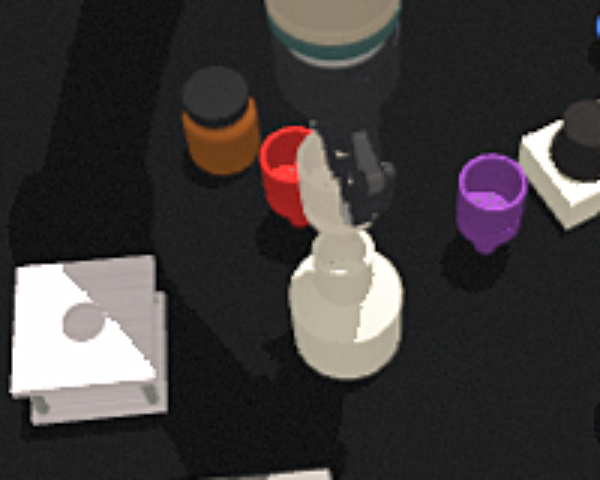

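The funnel is held (width 54 mm), and the bottle still stands at crop (347,310) with its mouth open at (342,245). Next: carry the funnel to the stand.

```bash
python3 -m crank '[[[-0.5,-0.2,0,0],[-1,-0.25,0,0],[-1,-0.25,0,0],[-1,-0.25,0,0],[-1,-0.25,0,0],[-1,-0.25,0,0],[-1,-0.25,0,0],[-1,-0.25,0,0],[-0.6,-0.1,0,0],[-0.3,-0.05,0,0],[0,0,0,0],[0,0,0,0]]]'
python3 -m crank '[[[0,0,0,0],[0,0,0,0],[0,0,0,0]]]'
python3 - <<'E'
from h import *
s=ctrl.read_state();print(s["eef_pos"],s["tool_rot"],s["width"])
im=ctrl.get_image("wrist")
cv2.imwrite("pics/w4.png",cv2.cvtColor(im["img"],cv2.COLOR_RGB2BGR));
E
```

```text
clock: 8.72
eef_pos: [535.2, -251.1, 226.9]
tool_rot: [-3.141, -0.001, 1.57]
force: [0.9, 0.3, -0.8]
width: 54.3
gripper_force: 70.2
clock: 8.97
eef_pos: [536.1, -250.2, 227.6]
tool_rot: [3.141, -0.001, 1.573]
force: [-0.1, 0.2, -1.4]
width: 54.2
gripper_force: 70.2
[ 536.14602162 -250.16092682  227.55191017] [ 3.14140390e+00 -5.00720325e-04  1.57285505e+00] 54.20497419867511
```

View pics/w4.png

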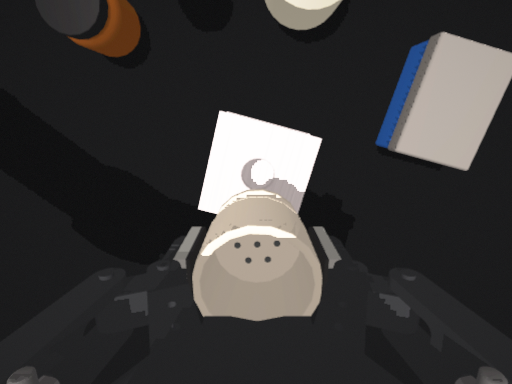

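```bash
python3 -m crank '[[[-0.04,-0.02,0.5,0],[0,0,1,0],[0,0,1,0],[0,0,1,0],[0,0,0.7,0],[0,0,0.5,0],[0,0,0.3,0],[0,0,0,0],[0,0,0,0]]]'
python3 -m crank '[[[0,0,0.15,0],[0,0,0.12,0],[0,0,0.1,0],[0,0,0,0],[0,0,0,0],[0,0,0,0]]]'
```

```text
clock: 9.77
eef_pos: [535.4, -251.4, 102.5]
tool_rot: [-3.141, -0.001, 1.572]
force: [0.1, 2.8, -2.3]
width: 53.9
gripper_force: 70.3
clock: 10.27
eef_pos: [536.5, -251.2, 93.8]
tool_rot: [3.139, -0.001, 1.572]
force: [1.6, 4.8, -1.0]
width: 54.0
gripper_force: 70.4
```

```bash
python3 -m crank '[[[0,0,0.06,0],[0,0,0.06,0],[0,0,0,0],[0,0,0,0],[0,0,0,0]]]'
```

```text
clock: 10.68
eef_pos: [536.5, -251.0, 90.9]
tool_rot: [3.139, -0.001, 1.572]
force: [1.2, 5.3, 0.9]
width: 54.0
gripper_force: 70.6
```

```bash
python3 -m crank '[[[0.12,0,0,0],[0,0,0,0],[0,0,0,0],[0,0,0,0]]]'; python3 -m crank '[[[0.0,0,0.05,0],[0,0,0.05,0],[0,0,0,0],[0,0,0,0]]]'
```

```text
clock: 11.02
eef_pos: [535.4, -250.2, 90.7]
tool_rot: [3.141, 0.001, 1.57]
force: [-0.1, 1.3, 3.0]
width: 53.8
gripper_force: 70.6
clock: 11.35
eef_pos: [535.5, -250.2, 90.6]
tool_rot: [3.141, 0.002, 1.57]
force: [-5.1, 3.3, 21.1]
width: 54.3
gripper_force: 72.7
```

Contact on the plate at the expected height (21 N up). Release, rise, and check.

```bash
python3 -m crank '[[[0,0,-0.06,0],[0,0,0,0],[0,0,0,0]]]'; python3 -m crank '[[[0,0,0,0],[0,0,0,0],[0,0,0,0],[0,0,0,0],[0,0,0,0],[0,0,0,0]]]' -1
python3 -m crank '[[[0,0,-0.4,0],[0,0,-0.8,0],[0,0,-1,0],[0,0,-1,0],[0,0,-1,0],[0,0,-1,0],[0,0,-1,0],[0,0,-1,0],[0,0,-1,0],[-1,0,0,0],[-1,0,0,0],[0,0,0,0]]]'
python3 - <<'E'
from h import *
s=ctrl.read_state();print(s["eef_pos"])
im=ctrl.get_image("wrist")
for n,z in dict(stand_hole=70,funnel=70).items():
    print(n,[(round(r["confidence"],2),np.round(r["position"]).tolist(),np.round(cast(im,r["position"],z)[:2],1).tolist()) for r in ctrl.place_of("wrist",n)[:4]])
a=cv2.cvtColor(im["img"],cv2.COLOR_RGB2BGR)[40:320,140:440]
im=ctrl.get_image("scene"); b=cv2.cvtColor(im["img"],cv2.COLOR_RGB2BGR)[180:280,100:260]
cv2.imwrite("pics/m5.png",np.hstack([a,cv2.resize(b,(448,280))]));
E
```

```text
clock: 11.6
eef_pos: [535.5, -250.2, 90.7]
tool_rot: [3.141, 0.001, 1.57]
force: [-3.2, 1.5, 12.9]
width: 54.0
gripper_force: 71.7
clock: 12.1
eef_pos: [535.0, -249.7, 89.0]
tool_rot: [-3.141, -0.0, 1.57]
force: [0.3, -0.5, 0.6]
width: 85.3
gripper_force: 0.0
clock: 13.1
eef_pos: [533.9, -306.1, 295.3]
tool_rot: [3.141, 0.005, 1.564]
force: [-1.1, -1.3, 0.1]
width: 85.6
gripper_force: 0.0
[ 533.9367255  -306.0565162   295.31628829]
stand_hole []
funnel [(0.57, [124.0, 257.0], [534.3, -255.2])]
```

View pics/m5.png

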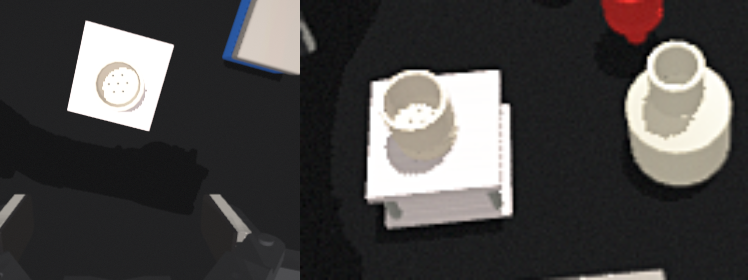

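The wrist crop shows the funnel upright on the plate (rim centre at full-image (126,260)), and the scene crop shows the bottle upright and open. I'll check the centring numerically by predicting the rim's pixels.

Run:
```python
from h import *
for c in("wrist","scene","top"):
    im=ctrl.get_image(c); g=im["img"]
    R=sorted(ctrl.trace(c,"funnel"),key=lambda r:np.hypot(*(np.array(r["position"])-proj(im,[535.6,-251.3,100]))))
    m=R[0]["mask"].astype(np.uint8); 
    # simulated silhouette mean col/row for a funnel at hole centre
    def sil(x,y):
        pts=[]
        for z,r in((70,27),(75,27),(90,28),(130,28)):
            for t in np.linspace(0,6.28,40): pts.append(proj(im,[x+r*np.cos(t),y+r*np.sin(t),z])[::-1])
        k=np.zeros((384,512),np.uint8); cv2.fillConvexPoly(k,cv2.convexHull(np.round(pts).astype(np.int32)),1); return k
    best=max(((np.sum(sil(x,y)&m)/np.sum(sil(x,y)|m),x,y) for x in range(522,550,2) for y in range(-265,-237,2)))
    print(c,R[0]["confidence"],m.sum(),best)
im=ctrl.get_image("top")
for n,z in dict(small_stopper=42,large_stopper=42).items(): print(n,[(round(r["confidence"],2),np.round(cast(im,r["position"],z+46)[:2]).tolist()) for r in ctrl.find_in("top",n)[:3]])
```

```text
wrist 0.59 2117 (np.float64(0.9313380281690141), 534, -253)
scene 0.58 687 (np.float64(0.8968668407310705), 536, -255)
top 0.79 404 (np.float64(0.808), 536, -251)
small_stopper [(0.65, [726.0, 159.0]), (0.62, [394.0, 292.0]), (0.61, [499.0, 271.0])]
large_stopper [(0.74, [509.0, 196.0])]
```

The funnel is seated to within a few mm. Next I measure the mouth from the wrist, then go on to the stopper.

```bash
python3 -m crank '[[[1,0.4,0,0],[1,0.4,0,0],[1,0.4,0,0],[1,0.4,0,0],[1,0.4,0,0],[1,0,0,0],[0.6,0,0,0],[0.2,0,0,0],[0,0,0,0],[0,0,0,0],[0,0,0,0],[0,0,0,0]]]'
cat > mouth.py <<'E'
from h import *
s=ctrl.read_state();print(np.round(s["eef_pos"],1))
im=ctrl.get_image("wrist")
print([(round(r["confidence"],2),np.round(r["position"]).tolist(),np.round(cast(im,r["position"],140)[:2],1).tolist()) for r in ctrl.place_of("wrist","bottle_mouth")[:3]])
p=proj(im,[586,-45,140]).astype(int);print(p)
cv2.imwrite("pics/m6.png",cv2.resize(cv2.cvtColor(im["img"],cv2.COLOR_RGB2BGR)[max(0,p[0]-70):p[0]+70,p[1]-70:p[1]+70],None,fx=4,fy=4,interpolation=cv2.INTER_CUBIC))
E
python3 mouth.py
```

```text
clock: 14.75
eef_pos: [585.0, -131.6, 294.1]
tool_rot: [-3.141, 0.001, 1.568]
force: [-0.4, 0.2, -0.7]
width: 85.4
gripper_force: 0.0
[ 585.  -131.6  294.1]
[]
[ 91 258]
```

View pics/m6.png

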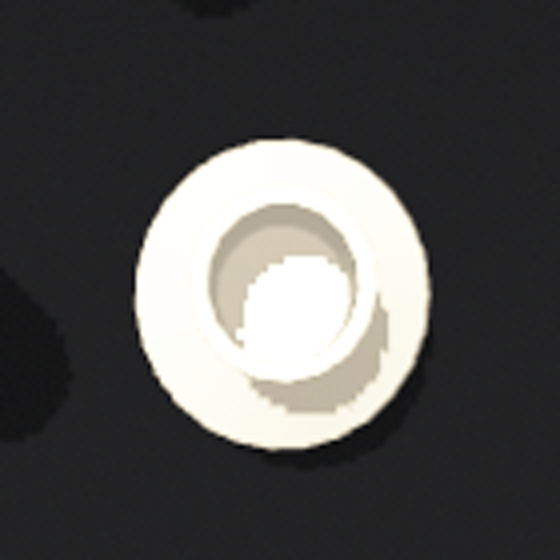

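The bottle is upright. Its bore is centred at crop (285,283), which is about pixel (91.5,259). I'll cross-check with a silhouette fit.

```bash
python3 - <<'E'
from h import *
from scipy.optimize import minimize
im=ctrl.get_image("wrist"); print(cast(im,[91.5,259],140))
for r in ((91.5,240.2),(91.5,277.9)): print(cast(im,r,140))
g=im["img"].max(2); n,l,_,_=cv2.connectedComponentsWithStats((g>90).astype(np.uint8))
p=proj(im,[610,-45,100]).astype(int);m=(l==l[p[0],p[1]]).astype(np.uint8); c=cv2.findContours(m,0,2)[0][0]; m[:]=0;cv2.fillPoly(m,[c],1); print(m.sum())
def sil(x,y):
    pts=[proj(im,[x+r*np.cos(t),y+r*np.sin(t),z])[::-1] for z,r in((0,45),(70,45),(92,23.5),(140,23.5)) for t in np.linspace(0,6.28,50)]
    k=np.zeros((384,512),np.uint8); cv2.fillConvexPoly(k,cv2.convexHull(np.round(np.array(pts)*8).astype(np.int32)),1,shift=3); return k
print(sorted((int((sil(x,y)^m).sum()),x,y) for x in range(580,594) for y in range(-53,-38))[:4])
E
python3 -m crank '[[[1,-0.25,0,0],[1,-0.25,0,0],[1,-0.25,0,0],[1,-0.25,0,0],[1,-0.25,0,0],[1,-0.25,0,0],[1,-0.25,0,0],[1,-0.25,0,0],[1,-0.25,0,0],[1,-0.25,0,0],[1,-0.25,0,0],[1,-0.25,0,0]]]'
python3 -m crank '[[[0.5,-0.2,0,0],[0.2,0,0,0],[0,0,0,0],[0,0,0,0],[0,0,0,0]]]'
python3 - <<'E'
from h import *
s=ctrl.read_state();print(np.round(s["eef_pos"],1))
im=ctrl.get_image("wrist")
for n in("small_stopper","large_stopper","stopper_block"):
  print(n,[(round(r["confidence"],2),np.round(r["position"]).tolist(),np.round(cast(im,r["position"],0 if "block" in n else 42)[:2],1).tolist()) for r in ctrl.place_of("wrist",n)[:3]])
cv2.imwrite("pics/w7.png",cv2.cvtColor(im["img"],cv2.COLOR_RGB2BGR))
E
```

```text
[586.88979848 -44.35854126 140.        ]
[568.24055215 -44.31972448 140.        ]
[605.6365438  -44.39834613 140.        ]
4529
[(44, 586, -45), (111, 586, -46), (111, 587, -45), (135, 585, -45)]
clock: 15.9
eef_pos: [510.1, 171.2, 294.3]
tool_rot: [3.141, 0.0, 1.57]
force: [-0.3, 0.3, -0.3]
width: 85.3
gripper_force: 0.0
clock: 16.32
eef_pos: [506.0, 186.1, 294.1]
tool_rot: [3.141, 0.001, 1.568]
force: [-0.2, 0.3, -0.1]
width: 85.5
gripper_force: 0.0
[506.  186.1 294.1]
small_stopper [(0.65, [88.0, 255.0], [503.2, 283.3]), (0.57, [70.0, 176.0], [400.8, 304.9])]
large_stopper [(0.89, [150.0, 263.0], [513.7, 202.0])]
stopper_block [(0.96, [119.0, 257.0], [505.2, 241.9])]
```

View pics/w7.png

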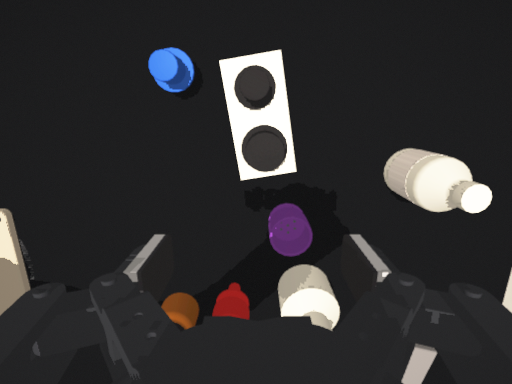

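Run:
```python
from h import *
im=ctrl.get_image("wrist"); g=im["img"].max(2)
n,l,_,_=cv2.connectedComponentsWithStats((g>150).astype(np.uint8))
b=(l==l[115,234]).astype(np.uint8); c=cv2.convexHull(cv2.findContours(b,0,2)[0][0]); 
h=np.zeros_like(b);cv2.fillConvexPoly(h,c,1); q=cv2.approxPolyDP(c,5,True)[:,0]; print(q.tolist())
P=np.array([cast(im,[p[1],p[0]],42) for p in q]);print(np.round(P[:,:2],1).tolist(),P.mean(0))
m=(h&(1-b)); n,l,st,ce=cv2.connectedComponentsWithStats(m); m=(l==l[88,255]).astype(np.uint8);print(m.sum())
def sil(x,y):
    k=np.zeros((384,512),np.uint8)
    for (z0,z1,r) in((42,48,27.5),(48,88,18)):
        pts=[proj(im,[x+r*np.cos(t),y+r*np.sin(t),z])[::-1] for z in(z0,z1) for t in np.linspace(0,6.28,50)]
        cv2.fillConvexPoly(k,cv2.convexHull(np.round(np.array(pts)*8).astype(np.int32)),1,shift=3)
    return k
print(sorted((int((sil(x,y)^m).sum()),x,y) for x in range(494,513) for y in range(273,294))[:5])
print(ctrl.read_state()["eef_pos"])
```

```text
[[280, 50], [296, 172], [241, 180], [219, 62]]
[[534.9, 329.7], [560.8, 171.3], [482.4, 159.7], [456.7, 315.8]] [508.68791811 244.11054661  42.        ]
1417
[(142, 503, 283), (144, 502, 283), (144, 503, 284), (146, 504, 284), (147, 504, 283)]
[505.59184967 187.08816474 294.21555183]
```

```bash
python3 -m crank '[[[1,-0.1,0,0],[1,0,0,0],[1,0,0,0],[0.6,0,0,0],[0.26,0,0.5,0],[0,0,1,0],[0,0,1,0],[0,0,1,0],[0,0,1,0],[0,0,1,0],[0,0,1,0],[0,0,0.5,0]]]'
python3 -m crank '[[[0,0,1,0],[0,0,0.7,0],[0,0,0.5,0],[0,0,0.2,0],[0,0,0,0],[0,0,0,0],[0,0,0,0]]]'
python3 -c "
from h import *
print(ctrl.read_state()['eef_pos'])"
```

```text
clock: 17.57
eef_pos: [501.3, 281.7, 115.4]
tool_rot: [-3.137, 0.004, 1.57]
force: [0.9, 0.4, 0.4]
width: 85.5
gripper_force: 0.0
clock: 18.15
eef_pos: [503.5, 284.8, 60.2]
tool_rot: [3.14, -0.001, 1.57]
force: [0.2, -0.2, 0.3]
width: 85.7
gripper_force: 0.0
[503.54433577 284.76260575  60.21055199]
```

```bash
python3 -m crank '[[[-0.05,-0.02,0.12,0],[0,0,0,0],[0,0,0,0]]]'
python3 -m crank '[[[0,0,0,0],[0,0,0,0],[0,0,0,0],[0,0,0,0],[0,0,0,0],[0,0,0,0],[0,0,0,0],[0,0,0,0],[0,0,0,0]]]' 1
python3 -m crank '[[[0,0,-0.3,0],[0,0,-0.6,0],[0,0,-1,0],[0,0,-1,0],[0,0,-1,0],[0,0,-1,0],[0,0,-1,0],[0,0,-0.7,0],[0,0,-0.3,0],[0,0,0,0],[0,0,0,0],[0,0,0,0]]]'
python3 - <<'E'
from h import *
s=ctrl.read_state();print(np.round(s["eef_pos"],1))
im=ctrl.get_image("wrist")
cv2.imwrite("pics/w8.png",cv2.cvtColor(im["img"],cv2.COLOR_RGB2BGR))
E
```

```text
clock: 18.4
eef_pos: [502.5, 283.1, 56.7]
tool_rot: [3.141, -0.0, 1.57]
force: [0.4, -0.2, -0.2]
width: 85.5
gripper_force: 0.0
clock: 19.15
eef_pos: [502.5, 283.3, 56.6]
tool_rot: [3.141, -0.0, 1.571]
force: [-1.1, -0.7, 5.6]
width: 35.0
gripper_force: 59.6
clock: 20.15
eef_pos: [501.5, 282.4, 227.2]
tool_rot: [-3.139, 0.002, 1.571]
force: [0.1, 0.3, -0.8]
width: 34.5
gripper_force: 59.8
[501.5 282.4 227.2]
```

View pics/w8.png

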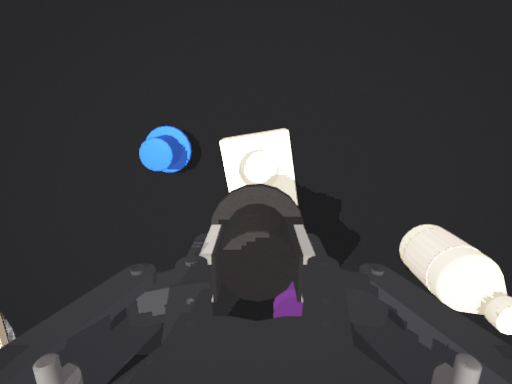

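The stopper is held between the pads (flange front edge at about row 185, column 257). I'll compute its y offset in the grip and carry it to the bottle.

```bash
python3 - <<'E'
from h import *
s=ctrl.read_state();e=s["eef_pos"];print(e)
im=ctrl.get_image("wrist")
o=e[2]-14.6
for dy in(-4,0,4): print(dy,proj(im,[e[0],e[1]+dy+27.5,o+6]),proj(im,[e[0],e[1]+dy+27.5,o]),proj(im,[e[0]-27.5,e[1]+dy,o+6]),proj(im,[e[0]+27.5,e[1]+dy,o+6]),proj(im,[e[0],e[1]+dy-18,o+46]))
g=im["img"].max(2); print(g[170:215:2,257].tolist(), g[200:206,200:220].max(0).tolist())
E
python3 -m crank '[[[-0.5,0.13,0,0],[-1,0.25,0,0],[-1,0.25,0,0],[-1,0.25,0,0],[-1,0.25,0,0],[-1,0.25,0,0],[-1,0.25,0,0],[-1,0.25,0,0],[-1,0.25,0,0],[-1,0.25,0,0],[-1,0.25,0,0],[-1,0.25,0,0]]]'
python3 -m crank '[[[-1,0.25,0,0],[-0.5,0.25,0,0],[0,0,0,0],[0,0,0,0],[0,0,0,0],[0,0,0,0]]]'
python3 -c "
from h import *
print(ctrl.read_state()['eef_pos'])"
```

```text
[501.53495435 282.47252029 227.14795587]
-4 [193.76447397 257.65353349] [190.82743903 257.65800148] [239.05927351 210.3681295 ] [239.18965292 304.91539557] [312.55350004 257.5416655 ]
0 [186.80756223 257.65905412] [184.09967688 257.6633549 ] [232.72007282 210.06153798] [232.84478163 305.2326819 ] [305.17140149 257.54735944]
4 [179.75369328 257.66465264] [177.28151726 257.66878114] [226.29673669 209.75082949] [226.41561251 305.55423322] [297.66587005 257.55314963]
[255, 255, 255, 255, 255, 255, 255, 91, 73, 85, 85, 85, 85, 83, 85, 82, 84, 51, 54, 52, 52, 53, 55] [47, 46, 47, 47, 47, 46, 46, 47, 47, 47, 46, 47, 46, 47, 46, 46, 46, 52, 75, 84]
clock: 21.25
eef_pos: [573.9, -7.0, 228.1]
tool_rot: [-3.14, 0.001, 1.57]
force: [0.5, -0.7, -1.1]
width: 34.6
gripper_force: 59.8
clock: 21.75
eef_pos: [586.4, -39.7, 228.7]
tool_rot: [-3.141, -0.001, 1.574]
force: [0.4, 0.1, -0.4]
width: 34.7
gripper_force: 59.8
[586.39365711 -39.68097062 228.73485345]
```

```bash
python3 -m crank '[[[-0.21,0,0,0],[0,0,0,0],[0,0,0.4,0],[0,0,0.5,0],[0,0,0.4,0],[0,0,0.2,0],[0,0,0,0],[0,0,0,0],[0,0,0,0]]]'
python3 -c "
from h import *
print(ctrl.read_state()['eef_pos'])"
```

```text
clock: 22.5
eef_pos: [587.2, -46.9, 191.6]
tool_rot: [3.141, -0.0, 1.571]
force: [-0.4, 0.1, -0.4]
width: 34.4
gripper_force: 59.8
[587.16733296 -46.94518166 191.5864776 ]
```

```bash
python3 -m crank '[[[0.06,-0.02,0.1,0],[0,0,0.2,0],[0,0,0.2,0],[0,0,0.2,0],[0,0,0.2,0],[0,0,0.2,0],[0,0,0,0],[0,0,0,0],[0,0,0,0]]]'
```

```text
clock: 23.25
eef_pos: [586.4, -45.6, 163.8]
tool_rot: [3.141, -0.0, 1.571]
force: [0.5, -1.3, -1.1]
width: 34.3
gripper_force: 59.8
```

It is entering freely, so I continue to the seat (TCP z about 154.6).

```bash
python3 -m crank '[[[0,0,0.12,0],[0,0,0.12,0],[0,0,0.08,0],[0,0,0,0],[0,0,0,0],[0,0,0,0]]]'
```

```text
clock: 23.75
eef_pos: [586.3, -45.6, 155.8]
tool_rot: [3.142, -0.0, 1.571]
force: [0.5, 0.1, -0.8]
width: 34.3
gripper_force: 59.8
```

```bash
python3 -m crank '[[[0,0,0.05,0],[0,0,0.05,0],[0,0,0,0],[0,0,0,0],[0,0,0,0]]]'
```

```text
clock: 24.17
eef_pos: [586.6, -45.6, 154.5]
tool_rot: [3.141, 0.0, 1.57]
force: [-1.9, 1.0, 7.7]
width: 34.2
gripper_force: 60.7
```

Seated (contact at the predicted height). Hold briefly, release, retreat and check.

```bash
python3 -m crank '[[[0,0,0.03,0],[0,0,0,0],[0,0,0,0],[0,0,0,0]]]'
python3 -m crank '[[[0,0,-0.03,0],[0,0,0,0],[0,0,0,0],[0,0,0,0],[0,0,0,0],[0,0,0,0],[0,0,0,0]]]' -1
python3 -m crank '[[[0,0,-0.4,0],[0,0,-0.8,0],[0,0,-1,0],[0,0,-1,0],[0,0,-1,0],[0,0,-1,0],[-1,0,0,0],[-1,0,0,0],[-1,0,0,0],[-0.5,0,0,0],[0,0,0,0],[0,0,0,0]]]'
python3 - <<'E'
from h import *
im=ctrl.get_image("wrist"); a=cv2.cvtColor(im["img"],cv2.COLOR_RGB2BGR)[0:280,140:440]
for r in ctrl.place_of("wrist","small_stopper")[:2]: print(r["confidence"],cast(im,r["position"],140))
im=ctrl.get_image("scene"); b=cv2.cvtColor(im["img"],cv2.COLOR_RGB2BGR)[160:280,100:292]
cv2.imwrite("pics/m9.png",np.hstack([a,cv2.resize(b,(448,280))]));
E
```

```text
clock: 24.5
eef_pos: [586.6, -45.6, 154.5]
tool_rot: [3.14, 0.001, 1.57]
force: [-3.6, 0.2, 12.4]
width: 34.5
gripper_force: 61.1
clock: 25.08
eef_pos: [586.2, -45.6, 153.1]
tool_rot: [-3.141, -0.0, 1.571]
force: [-0.0, -0.3, -0.1]
width: 85.3
gripper_force: 0.0
clock: 26.08
eef_pos: [586.1, -132.7, 283.4]
tool_rot: [3.142, -0.001, 1.57]
force: [-0.0, -0.6, 0.3]
width: 85.1
gripper_force: 0.0
0.9 [588.11461532 -43.94678701 140.        ]
```

View pics/m9.png

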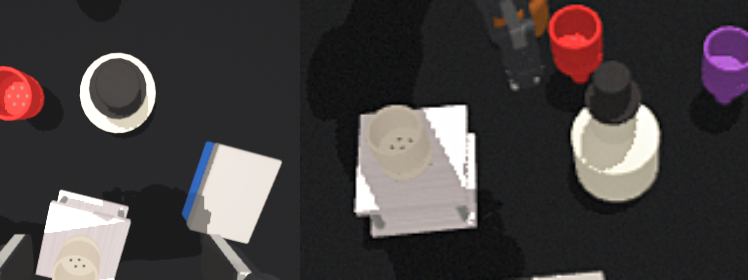

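The stopper sits flush and upright in the bottle (left crop at 118,90), and the funnel stands in its hole (right crop at 400,140). I'm handing in.

```bash
python3 -c "
from cell import ctrl
print(ctrl.finish_job())"
```

```text
the job is handed in; nothing more can be done
None
```

I set the funnel down in the stand's hole, closed the bottle with the small stopper fully home and let go of both, then handed the job in at about 26 s; no verdict came back, but the last pictures show both in place and the bottle upright.

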